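# Close the ink-bottle shaker and hold its dial at burst

### The arm

A 6-joint arm with a two-finger parallel gripper is mounted at the origin on the work surface. World frame = base frame: x ahead of the robot, y to its left, z up, the work surface at z = 0. Lengths are in m, angles in rad, forces in N, time in s.
With the tool pointing down it reaches from about 0.3 to 0.825 m from the base axis. Payload 5.4 kg.
Tool frame: the origin (TCP) lies at the very end of the fingers, on their centre line; the grasp point (between the pads) lies 19 mm behind it; z points along the fingers, y is the line along which they close (so a half turn about z gives the same grasp; the last joint's range is limited). The gripper opens to 92 mm and grips with 3 to 60 N. Pads are 20 mm wide; open, the fingers measure 128 mm over their backs; the gripper's body (75 mm by 189 mm) begins 69 mm behind the grasp point.
Start: joints at [1.09, 0.158, 1.597, -0, 1.386, -0.21], TCP at [0.154, 0.554, 0.215] pointing down, gripper open.
Joint ranges: [-2.91, 2.91], [-0.94, 2.29], [0.18, 2.7], [-1.29, 4.43], [0.17, 2.64], [-3, 3]. Speed limits (rad/s): [2.57, 2.57, 3.14, 3.14, 3.14, 3.14].

### API

Orientations are given as a rotation vector (axis times angle).
In Python, from workcell import bot gives the robot as it stands. Calls block until the motion is done:
- bot.goto(position, orientation): joint-space move of the TCP to a pose.
- bot.line_to(position, rot=None, max_speed=0.15): straight line of the TCP; rot=None keeps the orientation; max_speed is the mean speed in m/s.
- bot.set_joints(angles): joint-space move.
- bot.set_gripper(opening, newtons=None): opening from 0.0 (shut) to 1.0 (fully open); newtons is the grip in N (None keeps the last); returns when the fingers have stopped.
- bot.hold(seconds).
- bot.inverse_kinematics(position, orientation): joint angles nearest the present ones, or None.
- bot.read_camera(name): name is "scene" or "top" or "wrist"; returns a dict with "pixels" (400x640x3 uint8, blue, green, red), "fx", "fy", "cx", "cy" (pixels), "k1" (the pictures are not rectified: a ray, as slopes to the right and down, at radius r is drawn at 1 + k1 r^2 times it, then the intrinsics apply), "R" (3x3) and "t" (3): a world point X has camera coordinates R X + t. Camera axes: x right, y down, z forward; pixel columns grow to the right and rows downward; lengths in m; the calibration is good to about 2 mm. A picture is of the moment at which its call begins. There is no depth.
A pose or a line that the arm cannot do raises bot.MotionError and nothing moves.
- bot.job_done(): hands the job in; it is judged then, once.
Readings, each from a call of its own:
- bot.current_clock(): time.
- bot.current_joints(): joint angles.
- bot.current_joint_vel(): joint speeds.
- bot.current_effort(): joint torques, N m.
- bot.current_ee_pos(): TCP position.
- bot.current_tool_rot(): TCP orientation.
- bot.current_contact_force(): force on the tool from outside, world axes, zero at the start.
- bot.current_ft_torque(): the same for the moment, N m.
- bot.current_opening(): opening from 0.0 (shut) to 1.0 (fully open).
- bot.current_grip_force(): force on a finger pad.
Only numpy, scipy, OpenCV 4.12 (cv2) and the standard library are available. Lean on these libraries where they do the work, as an engineer would, in place of code of your own. Each camera call takes 0.05 s, during which the arm holds its last target. There are 200 camera calls.

### The job

An ink bottle is already clamped in the bottle shaker: lower its clear hood, without slamming it, until it is fully closed. With the hood down, turn the dial clockwise past its two speed clicks to the spring-loaded burst position at the end stop, and hold it there against the spring: finish while still holding it, with the hood still closed. Leave the cup, the roll of tape and the ink jar where they stand.

Things in the scene. Friction and masses are not known exactly. Their poses are not given: they have to be found in the camera images.
- shaker: Bottle shaker's housing, fixed: a light grey box 250 mm long (its x), 190 wide (y), 85 high. Origin: centre of its underside, on the table; x points to the rear (hinge side), z up. The front of its flat top, x -125 to -30 mm, is the control deck with the dial; behind is an open well with a clamped, capped ink bottle (top at z 110 mm).
- hood (a joint): Opening angle of the hood, rad: 0 = fully closed on the housing, up to 1.35; it starts part open, between 0.8 and 1.25. The hinge is stiff (0.2 N m of friction): the hood stays at whatever angle it is left, and about 2 N at its front edge moves it.
- hood_hinge (a point): Middle of the hood's hinge line, at the upper rear edge of the housing: shaker (125, 0, 85) mm; the line runs along the shaker's y. Stays put as the hood turns; its axes turn with the hood. Closed, the hood is a clear box with a grey rim reaching 155 mm from here toward shaker -x, 182 mm wide, 45 mm high above the deck. Opening lifts its front edge up and back.
- hood_grip (a point): Middle of the top face of the hood's grip bar: grey, 14 mm (x) by 70 mm (y), standing 10 mm up from the clear top panel near the front edge. In the hood's frame 139 mm from the hinge toward the front, 55 mm above the hinge line; the panel behind it is flat and bare. Moves with the hood; its z axis is the panel's outward normal.
- knob: The dial's knob: a round black skirt 42 mm across and 7 high, with an upright black grip bar on it, 42 mm long (its x), 12 wide (y), 24 high. Origin: centre of the skirt's underside, on the vertical dial axis, at shaker (-83, 0, 86) mm; bar top 31 mm above. A white line at the bar's +x end is the pointer: at off it is 0.6545 rad anticlockwise (from above) of shaker +x.
- knob_grip (a point): Middle of the dial's grip bar, on the dial's axis, at half the bar's height: 19 mm above the knob's origin, shaker (-83, 0, 105) mm. Axes as those of the knob, turning with it.
- dial (a joint): Dial angle, rad, growing clockwise seen from above. 0 = off (start). Two clicks that hold by themselves, at about 0.49 (speed one) and 1.00 (speed two); then burst at the end stop, 1.309, which does not hold: let go, it springs back to speed two. A return spring of 0.014 to 0.06 N m works toward off all the way; getting over a click takes up to 0.14 N m.
- cup: Clear plastic cup, empty, 78 mm across at the rim, 95 mm high, standing loose. Origin: centre of its underside.
- tape: Roll of masking tape lying flat, loose: 96 mm outside, 76 mm inside, 24 mm high. Origin: centre of its underside.
- jar: Brown glass ink jar with a black lid, loose, 54 mm across, 62 mm high. Origin: centre of its underside.

How it is judged:
On the way, in this order (a step that is already met when the one before it is completed fails the run):
1. the hood is fully closed (value of joint hood below 0.04 rad), for 0.2 s.
2. the dial is turned past both clicks to the burst position at its end stop (value of joint dial above 1.22 rad and value of joint hood below 0.04 rad), for 0.5 s.
At the end, for the whole second after the job is handed in: Through the last second the fingers hold the dial at the burst position (above 1.22 rad, stop at 1.309; fingers press on the knob with more than 0.5 N), the hood is closed (under 0.04 rad), and cup, tape and jar are within 25 mm of where they stood (all of step 2 and contact force between the fingers and knob above 0.5 N and distance of each of cup, tape, jar from where it was at the start of the episode below 0.025 m); the arm keeps its last pose, push and grip.
It fails at once if the dial is turned on with the hood open (value of joint dial above 0.3 rad and value of joint hood above 0.1 rad).
It fails at once if the hood is slammed (faster than 2.5 rad/s) (velocity of joint hood below -2.5 rad/s).
It fails at once if the cup, the tape or the jar is knocked away or over (distance of any of cup, tape, jar from where it was at the start of the episode above 0.04 m or angle between any of cup, jar's own z axis and vertical above 0.5 rad).
It also fails if it takes over 51 s, if anything falls off the work surface, if the arm or the gripper's body presses on something with over 40 N, if the wrist force passes 120 N, or if a joint passes its speed limit or range.

## Working session

There is one attempt and no reset: what is moved stays moved. The work goes in short steps, each a Python script; the robot and the scene stay as the last script left them, time stands still between calls to the robot, and variables do not carry over. Pictures are saved under pics/ and viewed, at most 10 in all, crops included, and the job is handed in when it is done.

```bash
mkdir -p pics; ls; python3 - <<'E'
from workcell import bot
import cv2,pickle
d={}
for n in("scene","top"):
    c=bot.read_camera(n); d[n]=c; cv2.imwrite(f"pics/{n}0.png",c["pixels"])
    print(n,c["fx"],c["k1"],c["R"],c["t"])
pickle.dump(d,open("cams.pkl","wb"))
print(bot.current_clock())
E
```

```text
pics
scene 390.44712017184935 -0.045105394347338464 [[-0.3880514   0.92151492  0.01504555]
 [ 0.70667145  0.30798068 -0.63699557]
 [-0.59163466 -0.23655477 -0.77072062]] [ 0.19562601 -0.34844283  1.16819987]
top 485.9263687975403 -0.11608550711644212 [[-0.00691235 -0.99976336  0.02062647]
 [-0.98718418  0.00353373 -0.15954594]
 [ 0.1594353  -0.02146497 -0.986975  ]] [0.03545922 0.59063019 1.09589311]
0.1
```

View pics/scene0.png

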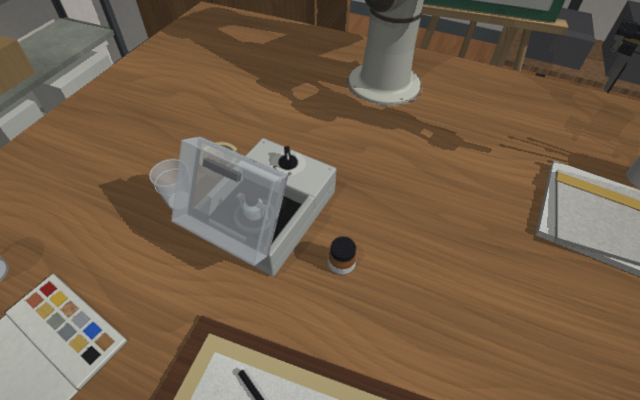

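View pics/top0.png

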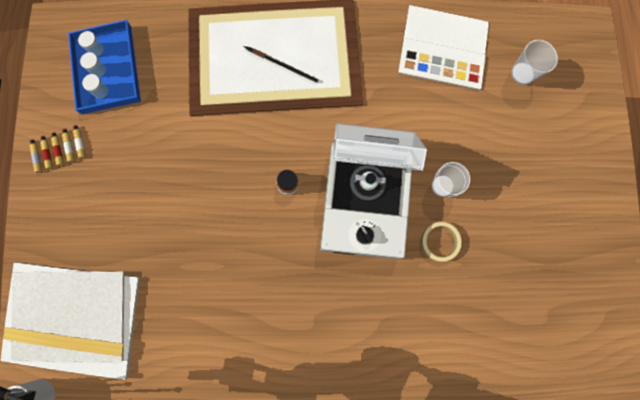

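Top view: the shaker is at about (368,190), dial at (365,235), hood open toward the top of the picture, jar (288,181), cup (450,180), tape (441,242). I'll enlarge both to pick corners.

```bash
python3 - <<'E'
import cv2,pickle
d=pickle.load(open("cams.pkl","rb"))
a=d["top"]["pixels"][115:265,270:470]; cv2.imwrite("pics/topc.png",cv2.resize(a,None,fx=4,fy=4,interpolation=cv2.INTER_CUBIC))
a=d["scene"]["pixels"][130:280,145:345]; cv2.imwrite("pics/scenec.png",cv2.resize(a,None,fx=4,fy=4,interpolation=cv2.INTER_CUBIC))
E
```

```text
(no output)
```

View pics/topc.png

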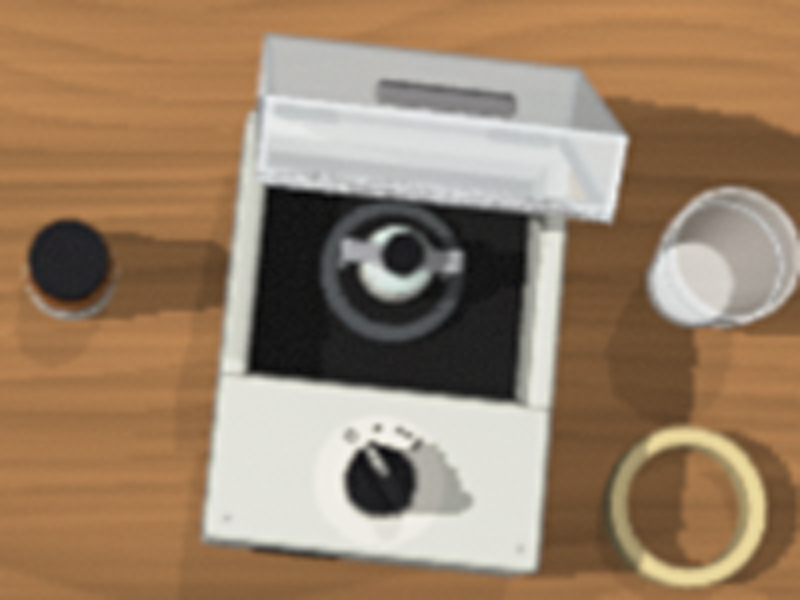

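View pics/scenec.png

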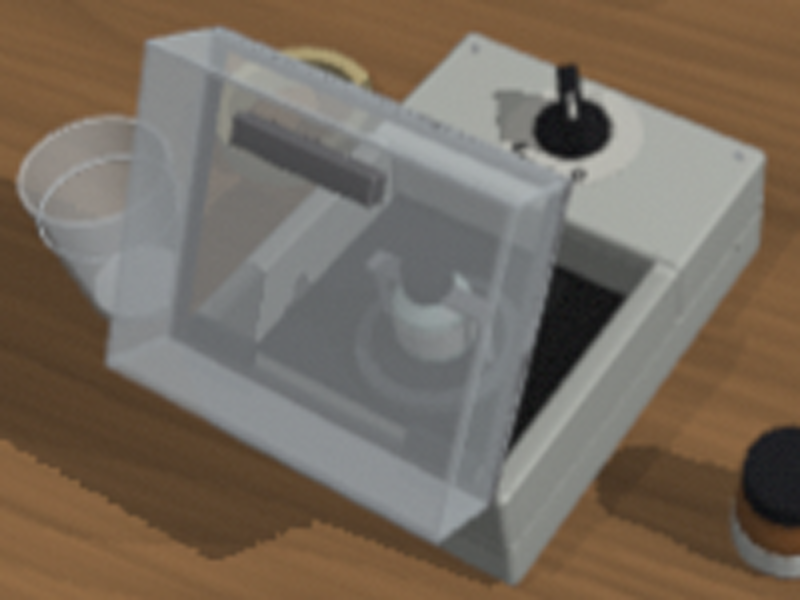

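```bash
cat > geo.py <<'E'
import numpy as np,pickle
from scipy.optimize import least_squares
def proj(c,X):
    p=np.atleast_2d(X)@np.array(c["R"]).T+c["t"]; s=p[:,:2]/p[:,2:]
    s=s*(1+c["k1"]*(s**2).sum(1,keepdims=True))
    return s*[c["fx"],c["fy"]]+[c["cx"],c["cy"]]
def S2W(q,P):
    c,s=np.cos(q[2]),np.sin(q[2]); P=np.atleast_2d(P)
    return np.c_[q[0]+c*P[:,0]-s*P[:,1],q[1]+s*P[:,0]+c*P[:,1],P[:,2]]
def hood(th,P):  # hood-frame (rel hinge) -> shaker
    P=np.atleast_2d(P); c,s=np.cos(th),np.sin(th)
    return np.c_[.125+c*P[:,0]+s*P[:,2],P[:,1],.085-s*P[:,0]+c*P[:,2]]
E
cat > fit.py <<'E'
from geo import *
d=pickle.load(open("cams.pkl","rb"))
body={"top":[((-125,95,85),(204,541)),((-125,-95,85),(537,572)),((-30,95,85),(222,374)),((-30,-95,85),(549,407)),((-83,0,93),(381,481))],
"scene":[((-125,95,85),(765,156)),((-125,-95,85),(470,34)),((125,95,0),(513,582)),((-30,95,85),(680,268)),((-83,0,93),(572,127))]}
hd={"top":[((-155,91,45),(262,97)),((-155,-91,45),(628,135)),((-155,91,0),(258,178)),((-155,-91,0),(612,220)),((0,91,45),(267,35)),((0,-91,45),(580,70)),((-139,0,55),(446,95))],
"scene":[((-155,-91,45),(150,40)),((-155,-91,0),(218,28)),((-155,91,0),(565,182)),((0,-91,45),(105,365)),((0,91,45),(440,545))]}
off={"top":(270,115),"scene":(145,130)}
def res(q,full=False):
    r=[]
    for n in off:
        for L,f in((body[n],lambda P:P),(hd[n],lambda P:hood(q[3],P))):
            P=np.array([a for a,_ in L])/1e3; uv=(np.array([b for _,b in L])+.5)/4-.5+off[n]
            r.append(proj(d[n],S2W(q,f(P)))-uv)
    return r if full else np.vstack(r).ravel()
s=least_squares(res,[.5,-.1,0,1.0],loss="soft_l1"); print(s.x)
for r in res(s.x,1): print(r.round(1).tolist())
np.save("q.npy",s.x)
q=s.x
# loose objects on table from top: rough
def ray(c,uv,z):
    f=lambda p:(proj(c,[[p[0],p[1],z]])-uv).ravel()
    return least_squares(f,[.5,0]).x
for n,uv,z in(("jar",(69,261),.062),("tape",(688,506),.024),("cup bottom",(690,284),0),("cup rim",(731,256),.095)):
    print(n,ray(d["top"],(np.array(uv)+.5)/4-.5+off["top"],z).round(3))
print("knob",S2W(q,[-.083,0,.105]),"grip",S2W(q,hood(q[3],[-.139,0,.055])))
E
python3 fit.py
```

```text
[ 0.57972178 -0.08518518 -0.11457451  1.05720476]
[[0.2, -0.3], [1.0, 0.9], [0.2, -0.4], [1.3, 0.5], [0.3, 0.3]]
[[1.5, -0.3], [0.2, 0.5], [-0.2, 1.1], [0.3, 0.7], [-0.1, -0.2], [0.1, 0.0], [0.8, -1.3]]
[[1.1, -0.9], [0.3, -0.9], [1.2, 4.7], [-0.1, 1.1], [0.3, -0.3]]
[[-1.0, 1.1], [0.7, 0.4], [2.3, 0.3], [0.5, 0.9], [-0.6, 0.6]]
jar [0.63  0.101]
tape [ 0.487 -0.268]
cup bottom [ 0.627 -0.283]
cup rim [ 0.626 -0.28 ]
knob [[ 0.49726597 -0.07569629  0.105     ]] grip [[ 0.6836482  -0.09714488  0.23308897]]
```

```bash
cat >> geo.py <<'E'
from scipy.spatial.transform import Rotation as Ro
q=np.load("q.npy")
def down(a):  # tool down, tool y at world yaw a
    y=np.array([np.cos(a),np.sin(a),0]); z=np.array([0,0,-1.]); return Ro.from_matrix(np.c_[np.cross(y,z),y,z]).as_rotvec()
def tip(th,off=0.,r=.115): # TCP for front tip edge on panel at angle th, off outward
    p=hood(th,[-r,0,.045+off])[0]+[.010,0,0]; return S2W(q,p)[0]
def kn(z): return S2W(q,[-.083,0,z])[0]
E
python3 - <<'E'
from geo import *
from workcell import bot
th=q[3]
up=tip(th,.04); up[2]=.36
for n,p in(("up",up),("pre",tip(th,.03)),("c",tip(th)),("end",tip(0))):
    for s in(1,-1): print(n,p.round(3),s,np.round(bot.inverse_kinematics(p,down(q[2]+s*np.pi/2)),2) if bot.inverse_kinematics(p,down(q[2]+s*np.pi/2)) is not None else None)
for a in(.6545,-.6545):
    for s in(1,-1): print("knob",a,s,np.round(bot.inverse_kinematics(kn(.0955),down(q[2]+a+s*np.pi/2)),2))
E
```

```text
up [ 0.731 -0.103  0.36 ] 1 [-0.3   0.58  0.78  0.    1.78 -1.76]
up [ 0.731 -0.103  0.36 ] -1 [-0.3   0.58  0.78 -0.    1.78  1.38]
pre [ 0.723 -0.102  0.222] 1 [-0.3   0.56  1.07  0.    1.51 -1.76]
pre [ 0.723 -0.102  0.222] -1 [-0.3   0.56  1.07 -0.    1.51  1.38]
c [ 0.697 -0.099  0.207] 1 [-0.31  0.5   1.19  0.    1.45 -1.77]
c [ 0.697 -0.099  0.207] -1 [-0.31  0.5   1.19 -0.    1.45  1.37]
end [ 0.6   -0.087  0.13 ] 1 [-0.34  0.31  1.59  0.    1.24 -1.8 ]
end [ 0.6   -0.087  0.13 ] -1 [-0.34  0.31  1.59 -0.    1.24  1.34]
knob 0.6545 1 [-0.39  0.1   1.91  0.    1.13 -2.5 ]
knob 0.6545 -1 [-0.39  0.1   1.91 -0.    1.13  0.64]
knob -0.6545 1 [-0.39  0.1   1.91 -0.    1.13 -1.19]
knob -0.6545 -1 [-0.39  0.1   1.91 -0.    1.13  1.95]
```

```bash
python3 - <<'E'
from geo import *
from workcell import bot
import cv2
th=q[3]; rot=down(q[2]-np.pi/2)
up=tip(th,.04); up[2]=.36
p0=bot.current_ee_pos(); bot.line_to([p0[0],p0[1],.36],max_speed=.3)
bot.set_gripper(0.,20)
bot.goto(up,rot); print(bot.current_clock(),bot.current_ee_pos())
bot.line_to(tip(th,.03),max_speed=.15)
f0=np.array(bot.current_contact_force())
F=lambda:(np.array(bot.current_contact_force())-f0).round(1).tolist()
for a in (th+.0,th-.1,th-.2):
    bot.line_to(tip(a),max_speed=.06); print(round(a,2),F(),np.round(bot.current_ee_pos(),3))
print(bot.current_clock())
c=bot.read_camera("scene"); cv2.imwrite("pics/s1.png",cv2.resize(c["pixels"][60:280,120:400],None,fx=2.5,fy=2.5))
E
```

```text
5.15 [ 0.73133555 -0.10155994  0.36024241]
1.06 [-0.8, -0.7, -1.1] [ 0.697 -0.099  0.208]
0.96 [-1.5, 0.5, -0.5] [ 0.685 -0.097  0.205]
0.86 [-0.8, -0.2, -0.4] [ 0.673 -0.096  0.201]
7.5917
```

View pics/s1.png

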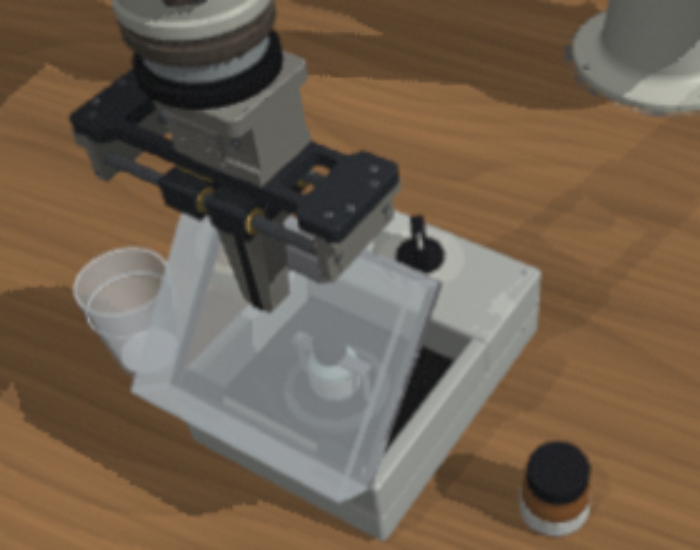

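The closed fingers (tip at about (265,305)) rest on the panel behind the bar, and the hood has begun to tip. Next I follow the arc down.

```bash
python3 - <<'E'
from geo import *
from workcell import bot
import cv2
th=q[3]-.2
for a in np.arange(th-.1,.02,-.1):
    bot.line_to(tip(a),max_speed=.06); print(round(a,2),np.round(bot.current_contact_force(),1))
e=tip(0)
for dz in np.arange(.004,-.0101,-.002):
    bot.line_to(e+[0,0,dz],max_speed=.03); f=bot.current_contact_force(); print(round(dz,3),np.round(f,1),round(bot.current_ee_pos()[2],4))
    if f[2]>12: break
bot.hold(.3)
print(bot.current_clock())
bot.line_to(e+[0,0,.12],max_speed=.2)
bot.goto(kn(.24),down(q[2]+.6545-np.pi/2))
print(bot.current_clock())
for n in("wrist","scene"):
    c=bot.read_camera(n); pickle.dump(c,open(n+"2.pkl","wb")); p=c["pixels"]
    cv2.imwrite(f"pics/{n}2.png",p if n=="wrist" else cv2.resize(p[60:280,120:400],None,fx=2.5,fy=2.5))
E
```

```text
0.76 [ 0.6 -0.3  0.1]
0.66 [-0.7 -0.1  0. ]
0.56 [ 0.6  0.8 -0.2]
0.46 [-1.1 -0.4  0.1]
0.36 [-0.7 -0.1  1. ]
0.26 [-0.2 -0.1  0.1]
0.16 [ 0.4 -0.2  0.1]
0.06 [0.8 0.6 0.8]
0.004 [-0.8  0.2  0.3] 0.1339
0.002 [-0.5 -0.3 -0.2] 0.1319
0.0 [-1.8  1.1  4.6] 0.1309
-0.002 [-6.9  1.9 15.2] 0.1308
11.8333
13.3
```

View pics/wrist2.png

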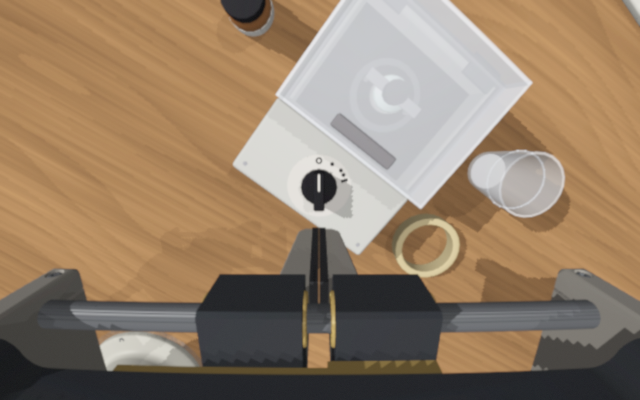

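View pics/scene2.png

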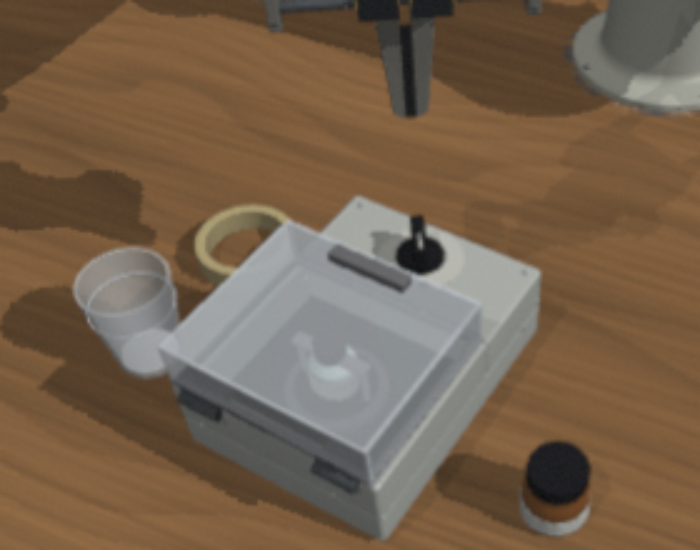

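The hood is down on the housing. The wrist view puts the dial skirt centre at about (319,187), with the bar parallel to the fingers. I'll check that against the model, then grasp.

```bash
python3 - <<'E'
from geo import *
from workcell import bot
c=pickle.load(open("wrist2.pkl","rb"))
s=least_squares(lambda p:(proj(c,[[p[0],p[1],.093]])-[319,187]).ravel(),kn(0)[:2])
k=kn(.093); print("pred",proj(c,k),"model",k,"wrist",s.x)
xy=.5*(k[:2]+s.x) if np.linalg.norm(k[:2]-s.x)<.006 else None
print(xy)
np.save("k.npy",xy)
a0=q[2]+.6545-np.pi/2
bot.set_gripper(.45)
bot.goto([*xy,.16],down(a0)); f0=np.array(bot.current_contact_force()); m0=np.array(bot.current_ft_torque())
bot.line_to([*xy,.0965],max_speed=.08); print(np.round(bot.current_contact_force()-f0,1))
bot.set_gripper(0.,40); print("open",bot.current_opening()*92,"grip",bot.current_grip_force(),np.round(bot.current_contact_force()-f0,1),bot.current_ft_torque()-m0,bot.current_clock())
E
```

```text
pred [[318.94679918 186.54630375]] model [ 0.49726597 -0.07569629  0.093     ] wrist [ 0.49684071 -0.07602106]
[ 0.49705334 -0.07585868]
[-1.6 -0.2 -0.5]
open 11.285525924472157 grip 40.000768303871155 [-3.4  1.6  2.5] [0.35832155 0.21819845 0.04478147] 16.05
```

```bash
python3 - <<'E'
from geo import *
from workcell import bot
xy=np.load("k.npy"); a0=q[2]+.6545-np.pi/2
m0=bot.current_ft_torque()[2]
for d in [.15,.3,.45,.6,.75,.9,1.05,1.15,1.22,1.28,1.31,1.34,1.37]:
    bot.goto([*xy,.0965],down(a0-d))
    m=Ro.from_rotvec(bot.current_tool_rot()).as_matrix(); y=m[:,1]
    t=bot.current_ft_torque()[2]
    print(d,"tool turned",round(a0-np.arctan2(y[1],y[0]),3),"Mz",round(t,3),"F",np.round(bot.current_contact_force(),1),"open",round(bot.current_opening()*92,2))
    if abs(t)>.8: break
bot.hold(.6); print(bot.current_clock(),bot.current_grip_force())
import cv2
for n in("wrist","scene"):
    c=bot.read_camera(n); p=c["pixels"]
    if n=="wrist": cv2.imwrite("pics/wrist3.png",p)
    else: cv2.imwrite("pics/scene3.png",cv2.resize(p[60:280,120:400],None,fx=2.5,fy=2.5))
E
```

```text
0.15 tool turned 0.146 Mz 0.1 F [-3.5  2.8  4.5] open 11.65
0.3 tool turned 0.295 Mz 0.025 F [-3.6  4.1  5.6] open 11.54
0.45 tool turned 0.445 Mz -0.078 F [-2.9  4.   5.9] open 12.01
0.6 tool turned 0.594 Mz 0.077 F [-3.2  5.8  6.1] open 11.55
0.75 tool turned 0.744 Mz 0.08 F [-2.8  5.2  6.3] open 11.35
0.9 tool turned 0.895 Mz -0.063 F [-1.7  5.5  6. ] open 11.56
1.05 tool turned 1.044 Mz 0.016 F [-2.2  5.6  5.6] open 11.45
1.15 tool turned 1.144 Mz 0.156 F [-1.3  5.6  5.7] open 11.56
1.22 tool turned 1.214 Mz 0.123 F [-1.4  6.3  6. ] open 11.76
1.28 tool turned 1.274 Mz 0.039 F [-2.2  5.6  5.8] open 11.58
1.31 tool turned 1.304 Mz 0.062 F [-1.8  6.5  5.7] open 11.83
1.34 tool turned 1.333 Mz 0.614 F [-1.5  7.5  6.1] open 11.74
1.37 tool turned 1.362 Mz 0.798 F [-0.8  6.2  6. ] open 11.9
20.0167 40.73422014713287
```

View pics/wrist3.png

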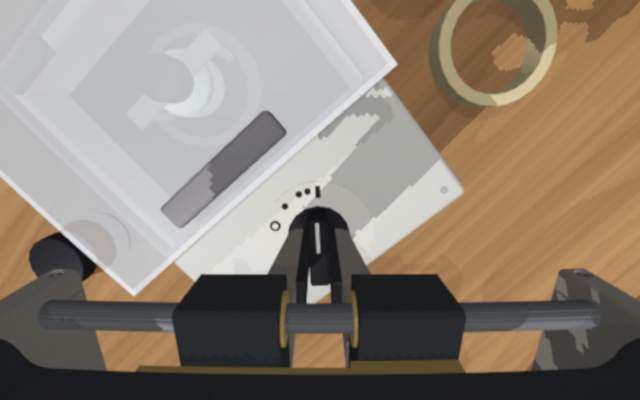

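View pics/scene3.png

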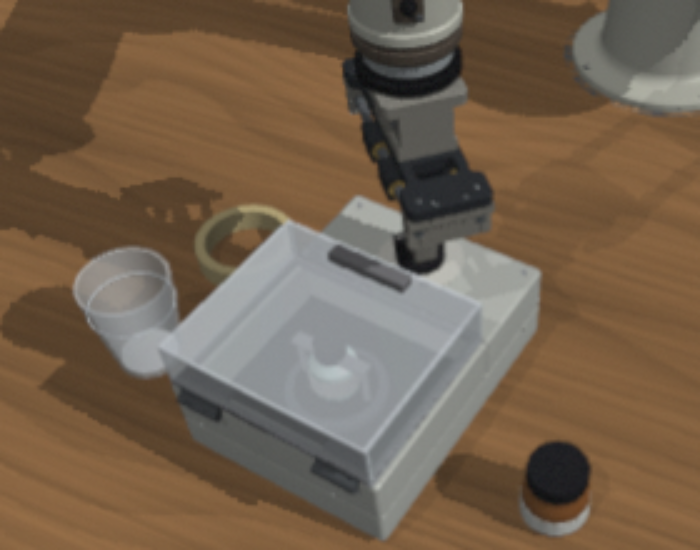

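The white pointer (318,235) lines up with the burst mark (318,190). The turning moment rose steeply at about 1.31 rad, which is the end stop. The hood is closed, the cup and jar look unmoved, and the tape is still in place too, so I'm handing in.

```bash
python3 -c "
from workcell import bot
print(bot.current_grip_force(),bot.current_ft_torque()[2]); print(bot.job_done())"
```

```text
40.73410928249359 0.7844145919285582
the job is handed in; nothing more can be done
None
```

The hood is closed and the gripper is holding the dial at the burst end stop with about 40 N; cup, tape and jar look unmoved in the last pictures, and the job is handed in (no verdict was returned).

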